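# Set up the deck for one cartridge test

## Robot

A 7-joint arm with a two-finger parallel gripper is mounted at the origin on a cart in front of the work surface, level with it; the furniture and walls round the work are solid. World frame = base frame: x ahead of the robot, y to its left, z up, the work surface at z = 0. Lengths are in m, angles in degrees, forces in N, time in s.
With the tool pointing down it reaches from about 0.425 to 1.025 m from the base axis. Payload 9.4 kg.
Tool frame: the origin (TCP) lies between the finger pads; the fingertips stand env.tip_reach ahead of it and the grasp point (between the pads) is the TCP (env.tip_reach is the distance from the TCP to the fingertips, in m); z points along the fingers, y is the line along which they close (so a half turn about z gives the same grasp; the last joint's range is limited). The gripper opens to 85 mm and grips with 20 to 120 N. Pads are 22 mm wide; open, the fingers measure 114 mm over their backs; the gripper's body (76 mm by 85 mm) begins 54 mm behind the grasp point. The pads swing forward as they close: fully open they stand 13 mm farther back than shut.
Start: joints at [69.861, 34.337, -0.143, 91.639, 0.103, 54.024, -4.572], TCP at [0.197, -0.698, 0.25] pointing down, gripper open.
Joint ranges: [-147.43, 147.43], [-19.82, 112.94], [-74.19, 73.91], [6.32, 146.72], [-59.91, 239.91], [6.04, 106.73], [-150.56, 150.56]. Speed limits (degrees/s): [127.2, 127.2, 172.46, 172.46, 180, 180, 180].

## Interface

Orientations are given as [roll, pitch, yaw] about the fixed x, y, z axes, in that order (R = Rz(yaw) Ry(pitch) Rx(roll)).
In Python, from bench import env, eoat, cams, sign_off, current_t, current_joint_positions, current_qvel, current_joint_efforts, current_ee_pos, current_orientation, current_ft_force, current_ft_torque, current_width, current_grip_force gives the robot as it stands. Calls block until the motion is done:
- env.goto(position, orientation): joint-space move of the TCP to a pose.
- env.movel(position, velocity=0.15, attitude=None, f_stop=None): straight line of the TCP; attitude=None keeps the orientation; velocity is the mean speed in m/s. With f_stop (N) it stops when the force on the tool has changed by that much, and returns True; else False.
- env.goto_joints(angles): joint-space move.
- eoat.ungrasp() and eoat.clamp(grip_force=None): open the fingers fully, or close them until they stop; grip_force is the grip in N (None keeps the last).
- env.hold(seconds).
- env.solve_ik(position, orientation): joint angles nearest the present ones, or None.
- cams.camera(name): name is "side" or "top"; returns a dict with "image" (384x512x3 uint8, blue, green, red), "fov_y" (degrees; the focal length in pixels is half the picture's height over the tangent of half this angle, whatever the lens; pixels are square), "cx", "cy" (the principal point, pixels), "T" (4x4, takes a point from camera to world coordinates). Camera axes: x right, y down, z forward; pixel columns grow to the right and rows downward; lengths in m; the calibration is good to about 2 mm. A picture is of the moment at which its call begins. There is no depth.
A pose or a line that the arm cannot do raises env.Unreachable and nothing moves.
- sign_off(): hands the job in; it is judged then, once.
Readings, each from a call of its own:
- current_t(): time.
- current_joint_positions(): joint angles.
- current_qvel(): joint speeds.
- current_joint_efforts(): joint torques, N m.
- current_ee_pos(): TCP position.
- current_orientation(): TCP orientation.
- current_ft_force(): force on the tool from outside, world axes, zero at the start.
- current_ft_torque(): the same for the moment, N m.
- current_width(): opening from 0.0 (shut) to 1.0 (fully open).
- current_grip_force(): force on a finger pad.
Only numpy, scipy, OpenCV 4.12 (cv2) and the standard library are available. Lean on these libraries where they do the work, as an engineer would, in place of code of your own. Each camera call takes 0.05 s, during which the arm holds its last target. There are 200 camera calls.

## Task

Set up the small deck for one test run: seat the long sample tube, the vial, the bottle and a fresh test cartridge each in the deck module that is made for it, fully down in its socket or nest. Take the cartridge from the bottom of the magazine, drawing it straight out along the apron before lifting, so that the cartridges above it stay in the magazine. Keep the tube, vial and bottle upright, and let go of everything.

Things in the scene. Friction and masses are not known exactly. Their poses are not given: they have to be found in the camera images.
- sample_tube: Tallest tube (113 mm) in the cream rack; the two 95 mm tubes there are not part of the job. Glass body 12.8 mm across, stopper 16.8 mm across on the top 20 mm. Origin at the centre of its bottom end, 9 mm above the worktop at the start; z up along the tube. Stands loosely in a hole of the 67 mm high fixed rack: lift it 65 mm to clear. No other tube within 60 mm. 14 g.
- vial: Short amber glass vial standing on the worktop, 22.4 mm in diameter, 46 mm high (screw cap from 36 mm up, 21.4 mm in diameter). Origin at the centre of its underside, z up. About 20 g.
- bottle: White bottle standing on the worktop, 26.4 mm in diameter, 62 mm high (screw cap from 48 mm up, 25.4 mm in diameter). Origin at the centre of its underside, z up. About 30 g.
- cartridge: Lowest of four flat white cartridges in the magazine, 100 (x) x 28 (y) x 8 mm, 30 g. Origin: centre of underside, z up. Underside 6 mm above the worktop on a 20 mm wide rail: fingers pass down both long sides. Front 38 mm (x -0.050 to -0.012) stick out; the rest is under the stack. Free once slid level 75 mm or more along its own -x. May lie either way round in the nest.
- cartridge_top: The uppermost cartridge in the magazine, same shape as the lowest, origin at the centre of its underside. It must stay in the magazine; it sinks by one thickness (8 mm) when the lowest is drawn out.
- magazine: Fixed grey gravity magazine: box open at the top, 42 mm high, 36 mm wide, from x = -0.031 to 0.077, with a 12 mm high gate at the foot of its front (-x) wall; before it an open apron, a rail 20 mm wide and 6 mm high reaching to x = -0.083. Foot flange 62 mm wide, 3 mm high, under the box only. Origin on the worktop, z up. The cartridges lie along x.
- tube_module: Deck module with the tall narrow metal socket, for the tube: 60 mm high, 33 mm across, bore 16 mm, conical mouth 28 mm wide, 6 mm deep. Origin on the bore's axis at the module's underside (10 mm above the worktop), z up; bore floor at z = 0.012. The four modules are grey plates 124 (x) x 70 (y) x 8 mm fixed side by side along y on the deck, 76 mm apart, in any order. Heights: from the underside.
- vial_module: Deck module with the lower and smaller of the two wide sockets, for the vial: 30 mm high over the module's underside, 42 mm across, bore 26 mm, conical mouth 38 mm wide, 6 mm deep. Origin on the bore's axis at the module's underside (10 mm above the worktop), z up; bore floor at z = 0.012.
- bottle_module: Deck module with the widest socket, for the bottle: 36 mm high over the module's underside, 47 mm across, bore 31 mm, conical mouth 43 mm wide, 6 mm deep. Origin on the bore's axis at the module's underside (10 mm above the worktop), z up; bore floor at z = 0.012.
- cartridge_module: Deck module with the flat oblong nest; the cartridge lies along its x, either way round. Black pad with its top at z = 0.012; end stops and corner guides up to z = 0.021 leave 2 mm play all round, their top 5 mm slope outward. Long sides open for fingers from x = -0.039 to 0.039. Origin at the nest's centre, on the module's underside (10 mm above the worktop), z up.

How it is judged (in metres and radians):
At the end, for the whole second after the job is handed in: Tube, vial and bottle upright (0.2 rad) in their own sockets, within 8 mm of the axis, 4 mm of the floor; cartridge flat in its nest, within 8 mm, 0.15 rad, 3 mm of the pad; top cartridge level in the magazine one thickness lower, the others under it; all released and at rest (horizontal distance between sample_tube and tube_module below 0.008 m and z of sample_tube in the frame of tube_module below 0.016 m and horizontal distance between vial and vial_module below 0.008 m and z of vial in the frame of vial_module below 0.016 m and horizontal distance between bottle and bottle_module below 0.008 m and z of bottle in the frame of bottle_module below 0.016 m and horizontal distance between cartridge and cartridge_module below 0.008 m and z of cartridge in the frame of cartridge_module below 0.015 m and angle between the x axis of cartridge and the x axis of cartridge_module, either way round below 0.15 rad and angle between cartridge's own z axis and vertical below 0.1 rad and angle between each of sample_tube, vial, bottle's own z axis and vertical below 0.2 rad and z of cartridge_top in the frame of magazine between 0.018 and 0.027 m and x of cartridge_top in the frame of magazine between 0.01 and 0.036 m and angle between cartridge_top's own z axis and vertical below 0.12 rad and linear speed of each of sample_tube, vial, bottle, cartridge below 0.02 m/s); the robot touches nothing.
It fails at once if the sample tube is tipped over (more than 0.7 rad) (angle between sample_tube's own z axis and vertical above 0.7 rad).
It fails at once if the vial is tipped over (more than 0.7 rad) (angle between vial's own z axis and vertical above 0.7 rad).
It fails at once if the bottle is tipped over (more than 0.7 rad) (angle between bottle's own z axis and vertical above 0.7 rad).
It fails at once if the top cartridge is pulled or thrown out of the magazine (moved more than 40 mm) (distance of cartridge_top from where it was at the start of the episode above 0.04 m).
It also fails if it takes over 88 s, if anything falls off the work surface, if the arm or the gripper's body presses on something with over 40 N, if the wrist force passes 120 N, or if a joint passes its speed limit or range.

## Working session

There is one attempt and no reset: what is moved stays moved. The work goes in short steps, each a Python script; the robot and the scene stay as the last script left them, time stands still between calls to the robot, and variables do not carry over. Pictures are saved under pics/ and viewed, at most 14 in all, crops included, and the job is handed in when it is done.

```bash
mkdir -p pics; ls
python3 - <<'E'
from bench import *
import cv2
for n in("side","top"):
    c=cams.camera(n);cv2.imwrite(f"pics/{n}0.png",c["image"])
    print(n,c["fov_y"],c["cx"],c["cy"],c["T"],[k for k in c])
print(env.tip_reach,current_t(),current_orientation())
E
```

```text
pics
side 55.19316791838419 260.1219224563537 192.89924497417954 [[-0.99652891 -0.07029734  0.04459156  0.46075415]
 [-0.08306986  0.87467515 -0.47753825  0.38970735]
 [-0.00543346 -0.47958488 -0.87747867  0.87461982]
 [ 0.          0.          0.          1.        ]] ['image', 'fov_y', 'cx', 'cy', 'T']
top 53.22561995403455 248.01805402797817 189.38084005565457 [[ 0.01256308 -0.99904379  0.04187694  0.45569817]
 [-0.99955325 -0.01368331 -0.02657201 -0.03176238]
 [ 0.02711962 -0.0415244  -0.99876937  1.07017423]
 [ 0.          0.          0.          1.        ]] ['image', 'fov_y', 'cx', 'cy', 'T']
0.019 0.1 [-1.79919528e+02  6.24230703e-03  1.57475276e+01]
```

View pics/side0.png

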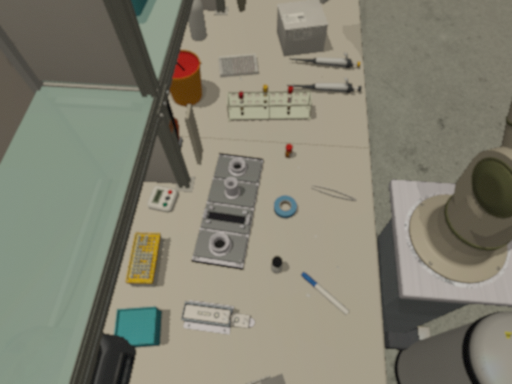

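View pics/top0.png

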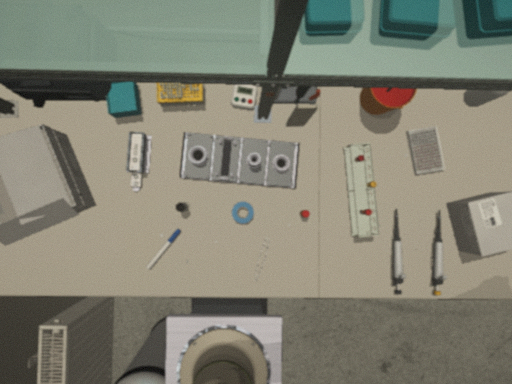

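The side view shows the rack at about (270,105), a red-capped item at (289,150), the deck at (228,210), a black-capped item at (277,263), and the magazine at (215,317). The top view shows the same things. I'll enlarge both to get exact pixels.

Run:
```python
import cv2
s=cv2.imread("pics/side0.png");t=cv2.imread("pics/top0.png")
def crop(im,x,y,w,h,k,n):
    cv2.imwrite(n,cv2.resize(im[y:y+h,x:x+w],None,fx=k,fy=k,interpolation=cv2.INTER_CUBIC))
crop(s,175,140,133,100,6,"pics/s1.png")
crop(s,175,230,133,100,6,"pics/s2.png")
crop(s,215,75,100,75,8,"pics/s3.png")
crop(t,120,120,133,100,6,"pics/t1.png")
crop(t,253,135,133,110,5,"pics/t2.png")
```

```text
(no output)
```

View pics/s1.png

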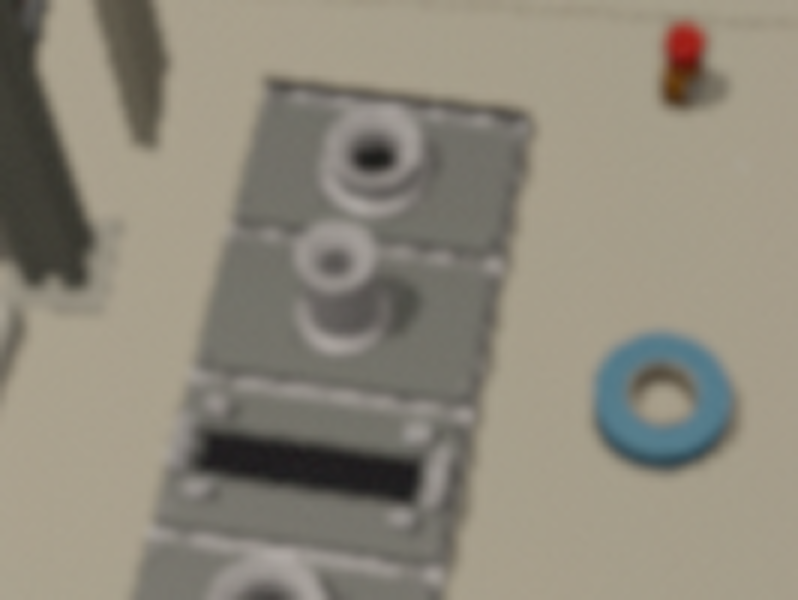

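View pics/s2.png

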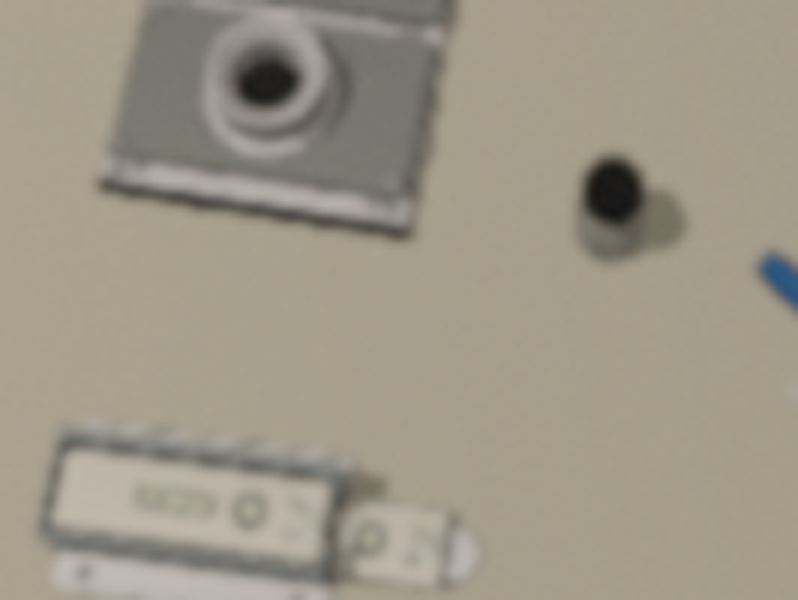

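View pics/s3.png

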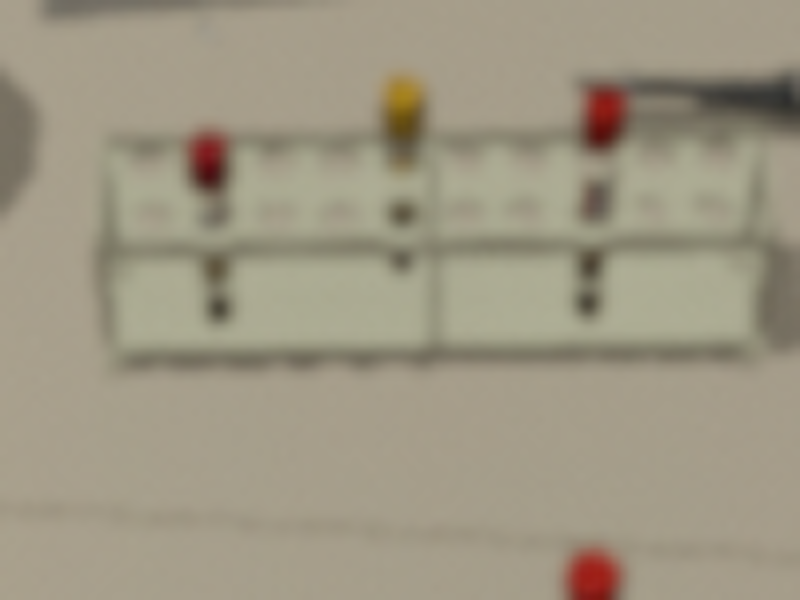

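View pics/t1.png

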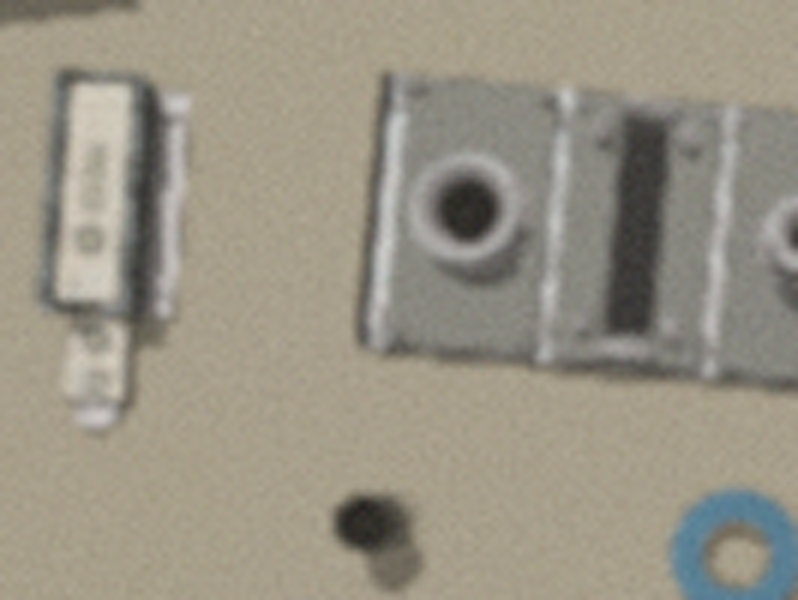

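View pics/t2.png

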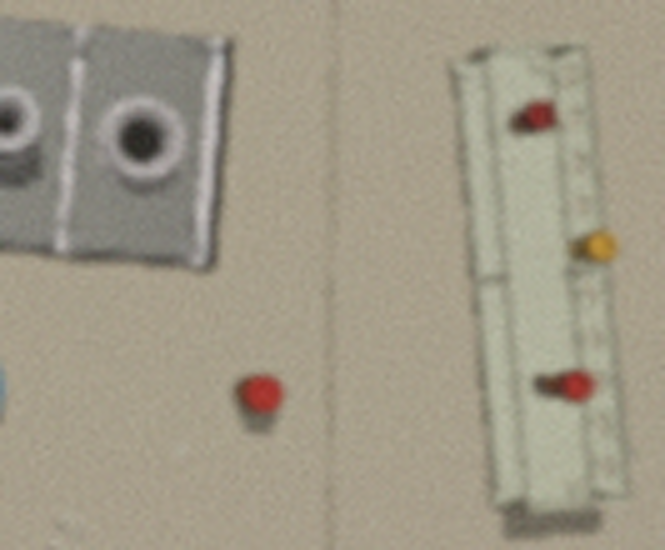

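The deck order from +y is bottle, cartridge nest, tube, vial. The red-capped item with the amber body is the vial, at side (289,147) and top (305,213). The black-capped item is the bottle, at side (277,261) and top (181,206). The magazine's apron points toward the robot. Next I'll triangulate everything, including the three tube tops.

```bash
cat > geo.py <<'E'
import numpy as np
from scipy.optimize import least_squares
T={"s":np.array([[-0.99652891,-0.07029734,0.04459156,0.46075415],[-0.08306986,0.87467515,-0.47753825,0.38970735],[-0.00543346,-0.47958488,-0.87747867,0.87461982]]),
"t":np.array([[0.01256308,-0.99904379,0.04187694,0.45569817],[-0.99955325,-0.01368331,-0.02657201,-0.03176238],[0.02711962,-0.0415244,-0.99876937,1.07017423]])}
F={"s":192/np.tan(np.radians(55.19316791838419/2)),"t":192/np.tan(np.radians(53.22561995403455/2))}
C={"s":(260.12192,192.89924),"t":(248.01805,189.38084)}
def proj(c,P):
    p=T[c][:,:3].T@(np.asarray(P)-T[c][:,3]); return F[c]*p[:2]/p[2]+C[c]
CR={"s1":(175,140,6),"s2":(175,230,6),"s3":(215,75,8),"t1":(120,120,6),"t2":(253,135,5)}
def px(cr,u,v):
    x,y,k=CR[cr]; return np.array([(u+.5)/k-.5+x,(v+.5)/k-.5+y])
def tri(obs):
    r=least_squares(lambda P:np.concatenate([proj(cr[0],P)-px(cr,u,v) for cr,u,v in obs]),[.6,0,.03])
    return r.x,np.abs(r.fun).max()
def fitpose(obs):  # obs: (crop,u,v,local xyz) ; returns x,y,yaw
    def f(q):
        c,s=np.cos(q[2]),np.sin(q[2]); 
        return np.concatenate([proj(cr[0],[q[0]+c*l[0]-s*l[1],q[1]+s*l[0]+c*l[1],l[2]])-px(cr,u,v) for cr,u,v,l in obs])
    r=least_squares(f,[.6,0,0]); return r.x,r.fun.reshape(-1,2)
E
cat > m.py <<'E'
from geo import *
np.set_printoptions(precision=4,suppress=True)
P={"tubeDark":[("s3",210,145),("t2",544,114)],"tubeYel":[("s3",404,92),("t2",603,245)],"tubeRed":[("s3",606,102),("t2",578,385)],
"vial":[("s1",686,42),("t2",262,394)],"bottle":[("s2",614,187),("t1",364,521)],
"vialmod":[("s1",375,145),("t2",143,139)],"tubemod":[("s1",337,258),("t2",6,120)],"botmod":[("s2",270,75),("t1",466,208)],"nest":[("s1",310,466),("t1",638,226)]}
for k,v in P.items(): print(k,*tri(v))
d=.076
z={"botmod":(2,.046),"nest":(1,.022),"tubemod":(0,.07),"vialmod":(-1,.04)}
obs=[(*o,(0,z[k][0]*d,z[k][1])) for k in z for o in P[k]]
for l in (obs,[o for o in obs if o[0][0]=="s"],[o for o in obs if o[0][0]=="t"]):
    q,r=fitpose(l); print("deck",q[:2],np.degrees(q[2]));
    print(r.ravel())
mag=[("s2",62,432,(.077,-.018,.042)),("s2",355,468,(-.031,-.018,.042)),("s2",330,582,(-.031,.018,.042)),("s2",40,540,(.077,.018,.042)),
("t1",58,70,(.077,.018,.042)),("t1",150,75,(.077,-.018,.042)),("t1",132,312,(-.031,-.018,.042)),("t1",42,308,(-.031,.018,.042)),
("s2",452,515,(-.05,-.014,.014)),("s2",440,587,(-.05,.014,.014)),("t1",68,402,(-.05,.014,.014)),("t1",126,405,(-.05,-.014,.014))]
for l in (mag,[o for o in mag if o[0][0]=="s"],[o for o in mag if o[0][0]=="t"]):
    q,r=fitpose(l); print("mag",q[:2],np.degrees(q[2]));print(r.ravel())
E
python3 m.py
```

```text
tubeDark [ 0.5815 -0.3465  0.1027] 0.2298435886675918
tubeYel [ 0.5151 -0.3768  0.1029] 0.12568666237348225
tubeRed [ 0.4438 -0.3567  0.1239] 0.15044349532365686
vial [ 0.4361 -0.2125  0.0464] 0.10410242524659452
bottle [0.4498 0.119  0.0567] 0.4224350854693455
vialmod [ 0.5728 -0.1478  0.042 ] 0.07364308176488521
tubemod [ 0.5787 -0.0726  0.0689] 0.04564166133135927
botmod [0.5903 0.0786 0.041 ] 0.45228525126321983
nest [0.586  0.0021 0.0196] 0.4974380875933946
deck [ 0.5788 -0.0726] -4.293791715186439
[-0.6037 -0.6235 -0.3364  0.2386 -0.0355 -0.0288 -0.4041  0.9063 -0.1475
 -0.2386  0.0267 -0.0751 -0.1519  0.2306  0.1167  0.0138]
deck [ 0.5784 -0.0721] -4.000271475099773
[-0.1258 -0.382   0.2662  0.1691  0.0068 -0.0696 -0.1471  0.3662]
deck [ 0.5793 -0.073 ] -4.663104986019605
[-0.1605 -0.3014 -0.2511  0.5562  0.1685 -0.2561  0.2377  0.0177]
mag [0.5654 0.2467] -2.5362300390375947
[ 2.3931  0.4592  1.495   0.7494  3.0059 -1.2412  2.4028 -0.8167 -0.0537
  2.6905 -1.8895  2.6819 -1.6643  3.278  -0.2255  3.151  -5.863  -1.6728
 -5.7217 -0.7632 -0.6142 -4.6898 -0.0075 -4.5936]
mag [0.5645 0.248 ] -2.4444521339375442
[ 2.676   1.1285  1.8346  1.35    3.3771 -0.6108  2.7145 -0.1149 -5.5209
 -1.0972 -5.3555 -0.1659]
mag [0.5667 0.2447] -2.65102438708238
[ 0.7531  2.2257 -1.0867  2.2441 -0.939   2.8291  0.5037  2.6749  0.0815
 -5.1522  0.6853 -5.0353]
```

The bright red tube stands tallest (z = 0.124, the others 0.103), so it is the sample tube. The magazine residuals show that the lowest cartridge's x offset from the magazine origin is unknown, so I'll fit that as well.

```bash
cat >> m.py <<'E'
print("----")
box=mag[:8]; fr=mag[8:]
tip=[("s2",478,553),("t1",95,430)]
for l in (box,[o for o in box if o[0][0]=="s"],[o for o in box if o[0][0]=="t"]):
    q,r=fitpose(l); print("box",q[:2],np.degrees(q[2]));print(r.ravel())
q,r=fitpose(fr); print("cart (from front edge)",q,r.ravel())
fs=tri([fr[0][:3],fr[3][:3]]);gs=tri([fr[1][:3],fr[2][:3]])
print("front corners",fs,gs)
print("rail tip",tri(tip))
for x0 in (-.015,-.018,-.019,-.021,-.024):
    q,r=fitpose(box+[(*o[:3],(o[3][0]+x0,*o[3][1:])) for o in fr]); print(x0,q[:2],np.degrees(q[2]),(r**2).sum())
E
python3 m.py | sed -n '/----/,$p'
```

```text
----
box [0.5717 0.2464] -2.678401607944329
[-0.3205 -0.0152 -1.2935  0.3906  0.1178 -1.6219 -0.4064 -1.3177  0.2066
  0.3602 -1.6355  0.3864 -1.5092  0.9552 -0.0644  0.7931]
box [0.5704 0.2477] -2.7360578960188517
[ 0.1394  0.6026 -0.7991  1.0694  0.6039 -0.9157  0.044  -0.6753]
box [0.5734 0.2444] -2.5409615431373656
[ 0.9062 -0.2475 -0.9358 -0.2527 -0.7085  0.3143  0.7364  0.1839]
cart (from front edge) [ 0.5524  0.2464 -0.0602] [-0.0682 -0.947  -0.0327 -0.0407 -0.909  -0.0311 -0.3092  0.2248]
front corners (array([0.502 , 0.2363, 0.0073]), np.float64(0.2069345284821793)) (array([0.5035, 0.2626, 0.008 ]), np.float64(0.000947642735638965))
rail tip (array([0.4906, 0.2496, 0.0095]), np.float64(0.07882243694726299))
-0.015 [0.5703 0.2464] -2.6137178347523538 23.41241905441283
-0.018 [0.5713 0.2463] -2.6278042124054934 15.94623869030119
-0.019 [0.5716 0.2463] -2.6323765906760492 15.243704225650365
-0.021 [0.5722 0.2463] -2.6413307296476463 16.51858192097074
-0.024 [0.5732 0.2462] -2.6542705058668035 25.132404153254008
```

```bash
cat > h.py <<'E'
from bench import *
import cv2,numpy as np
def snap(n,side,top,k=4):
    out=[]
    for c,(x,y,w,h) in (("side",side),("top",top)):
        im=cams.camera(c)["image"]; cv2.imwrite(f"pics/{n}_{c}.png",im)
        out.append(cv2.resize(im[y:y+h,x:x+w],None,fx=k,fy=k,interpolation=cv2.INTER_CUBIC))
    cv2.imwrite(f"pics/{n}.png",np.hstack(out))
def st(s=""):
    print(s,"t%.1f"%current_t(),"p",np.round(current_ee_pos(),4),"w%.3f"%current_width(),"g%.1f"%current_grip_force(),"F",np.round(current_ft_force(),1))
E
python3 - <<'E'
from h import *
x,y=.4438,-.3567
env.goto([x,y,.20],[180,0,0]); st()
print(env.movel([x,y,.119],velocity=.1,f_stop=8)); st()
eoat.clamp(grip_force=25); st()
env.movel([x,y,.20],velocity=.15); st()
env.movel([.5784,-.0726,.212],velocity=.25,attitude=[180,0,-4.3]); st()
snap("hov",(185,120,100,130),(200,110,100,130))
E
```

```text
t1.7 p [ 0.4434 -0.3579  0.2001] w0.998 g0.0 F [-0.3  0.   0.2]
False
 t2.6 p [ 0.444  -0.3569  0.1194] w0.997 g0.0 F [-0.1  0.1  0.6]
 t3.3 p [ 0.444  -0.357   0.1192] w0.187 g24.9 F [-0.7 -1.5  1.1]
 t4.0 p [ 0.4435 -0.3563  0.1994] w0.187 g24.6 F [ 0.6 -0.   0.3]
 t5.4 p [ 0.5777 -0.0741  0.2118] w0.187 g24.6 F [ 0.6 -0.5  0.6]
```

View pics/hov.png

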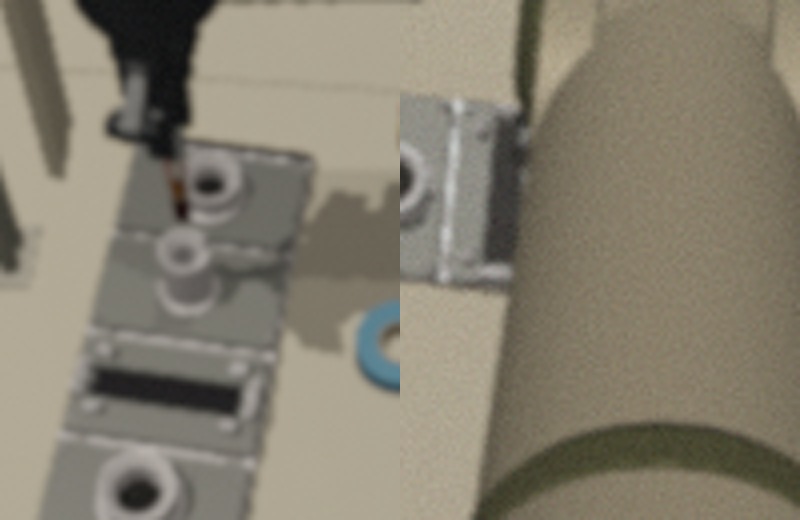

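The tube is held (width 0.187 ≈ 16 mm), and its lower end shows at side pixel (230.5,174), just above the socket mouth at (231,183). I'll check this against the projection before inserting. The top camera is blocked by the arm.

Run:
```python
from geo import *
print(proj("s",(.5777,-.0741,.1018)),proj("s",(.5784,-.0726,.07)))
from h import *
st("settled")
s=env.movel([.5784,-.0726,.136],velocity=.06,f_stop=12); st(s)
snap("ins",(185,120,100,130),(200,110,100,130))
```

```text
[230.15790359 175.33425138] [230.77702243 182.35510151]
settled t5.5 p [ 0.5778 -0.0741  0.212 ] w0.188 g24.6 F [-1.   0.2  0.6]
False t6.9 p [ 0.5785 -0.0727  0.1364] w0.189 g24.6 F [-0.2 -0.4  0.7]
```

Run:
```python
from h import *
s=env.movel([.5784,-.0726,.1325],velocity=.05,f_stop=8); st(s)
eoat.ungrasp(); st()
env.movel([.5784,-.0726,.23],velocity=.15)
c,s_=np.cos(np.radians(-4.3)),np.sin(np.radians(-4.3))
env.goto([.4361,-.2125,.15],[180,0,86]); st("vial")
print(env.movel([.4361,-.2125,.042],velocity=.1,f_stop=8)); st()
eoat.clamp(grip_force=25); st()
env.movel([.4361,-.2125,.12],velocity=.15); st()
m=[.5788-s_*-.076,-.0726+c*-.076]; print(m)
env.movel([*m,.13],velocity=.2,attitude=[180,0,85.7]); env.hold(.2); st()
snap("vh",(185,120,100,130),(200,110,100,130))
```

```text
False t7.2 p [ 0.5783 -0.0726  0.1324] w0.185 g24.6 F [ 0.2  0.5 -0.7]
 t7.9 p [ 0.5784 -0.0726  0.1325] w0.996 g0.0 F [ 0.5 -0.1  0.2]
vial t10.0 p [ 0.4365 -0.2123  0.1498] w0.999 g0.0 F [-0.9  0.5  0.7]
False
 t11.3 p [ 0.4363 -0.2126  0.0424] w0.996 g0.0 F [0.5 0.6 0.2]
 t11.9 p [ 0.4362 -0.2126  0.0422] w0.246 g25.6 F [0.1 0.6 3.1]
 t12.5 p [ 0.4358 -0.2126  0.1196] w0.245 g25.4 F [-0.3  0.4 -2.1]
[np.float64(0.5731016167611991), np.float64(-0.14838607014790878)]
 t13.6 p [ 0.5721 -0.1492  0.13  ] w0.247 g25.4 F [-0.3 -0.2  0.8]
```

View pics/vh.png

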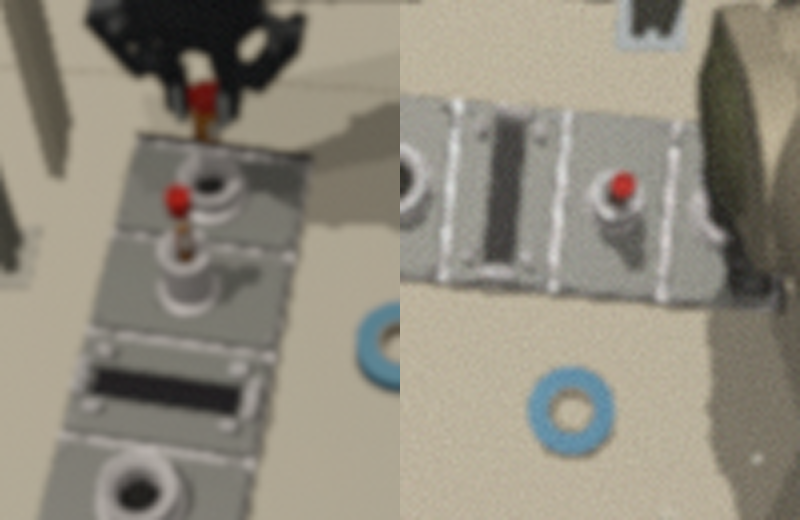

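The tube stands in its socket, with its stopper at side (229.5,169.5). The vial is held upright above its socket at side (226,150). I'll lower the vial.

Run:
```python
from geo import *
print(proj("s",(.5784,-.0726,.135)),"tube top exp", proj("s",(.5721,-.1492,.134)))
from h import *
m=[.5731,-.1484]
s=env.movel([*m,.066],velocity=.06,f_stop=10); st(s)
```

```text
[228.7159797  168.58195108] tube top exp [235.08841118 142.9652768 ]
False t15.0 p [ 0.5733 -0.1484  0.0663] w0.248 g25.3 F [ 0.5  0.7 -0.8]
```

Run:
```python
from geo import *
q,r=fitpose([("s2",614,187,(0,0,.062)),("t1",364,521,(0,0,.062))]); print("bottle",q[:2],r)
c,s=np.cos(np.radians(-4.3)),np.sin(np.radians(-4.3))
m=[.5788-s*.152,-.0726+c*.152]; b=list(q[:2]); print(m)
from h import *
env.movel([.5731,-.1484,.0645],velocity=.05,f_stop=8); st()
eoat.ungrasp(); env.movel([.5731,-.1484,.17],velocity=.15); st()
env.goto([*b,.16],[180,0,-4.3]); st("bottle")
print(env.movel([*b,.047],velocity=.1,f_stop=8)); st()
eoat.clamp(grip_force=30); st()
env.movel([*b,.13],velocity=.15)
env.movel([*m,.14],velocity=.2); env.hold(.2); st()
print(env.movel([*m,.071],velocity=.06,f_stop=10)); st()
```

```text
bottle [0.44983978 0.11964019] [[-0.32793099 -0.51632909]
 [-0.54701791  0.40886827]]
[np.float64(0.5901967664776018), np.float64(0.07897214029581759)]
 t15.2 p [ 0.5733 -0.1484  0.0647] w0.246 g25.3 F [ 0.8  0.6 -0.4]
 t16.7 p [ 0.5726 -0.1484  0.1694] w0.995 g0.0 F [ 0.2 -0.9  0.8]
bottle t18.2 p [0.4501 0.1193 0.1598] w0.998 g0.0 F [ 0.2 -0.1  0.2]
False
 t19.5 p [0.4501 0.1197 0.0474] w1.000 g0.0 F [-0.1 -0.8  0.5]
 t20.0 p [0.4499 0.1197 0.0473] w0.297 g29.2 F [-0.3 -1.1  5.7]
 t21.8 p [0.5893 0.0795 0.14  ] w0.294 g29.5 F [ 0.5 -0.2  0.3]
False
 t23.1 p [0.5904 0.079  0.0714] w0.295 g29.5 F [-0.3 -0.4 -0.8]
```

Run:
```python
from h import *
m=[.5902,.079]
env.movel([*m,.0695],velocity=.05,f_stop=8); st()
eoat.ungrasp(); env.movel([*m,.16],velocity=.15); st()
a=np.radians(-2.63)
M=lambda x:[.5716+x*np.cos(a),.2463+x*np.sin(a)]
O=[180,0,-2.63]
env.goto([*M(-.052),.13],O); st()
print(env.movel([*M(-.052),.0222],velocity=.1,f_stop=6)); st()
snap("mg",(175,250,100,130),(115,110,100,130))
eoat.clamp(grip_force=40); st()
```

```text
t23.4 p [0.5903 0.0791 0.0697] w0.294 g29.5 F [-0.6 -0.1  0.3]
 t24.7 p [0.5897 0.0791 0.1595] w1.000 g0.0 F [ 0.3 -0.4  0. ]
 t25.5 p [0.5196 0.2482 0.1293] w0.997 g0.0 F [ 0.1 -0.1  0.5]
False
 t26.7 p [0.52   0.2488 0.0227] w0.999 g0.0 F [0.2 0.6 0.6]
 t27.4 p [0.5197 0.2488 0.0225] w0.312 g39.6 F [-0.9 -0.6  4.3]
```

View pics/mg.png

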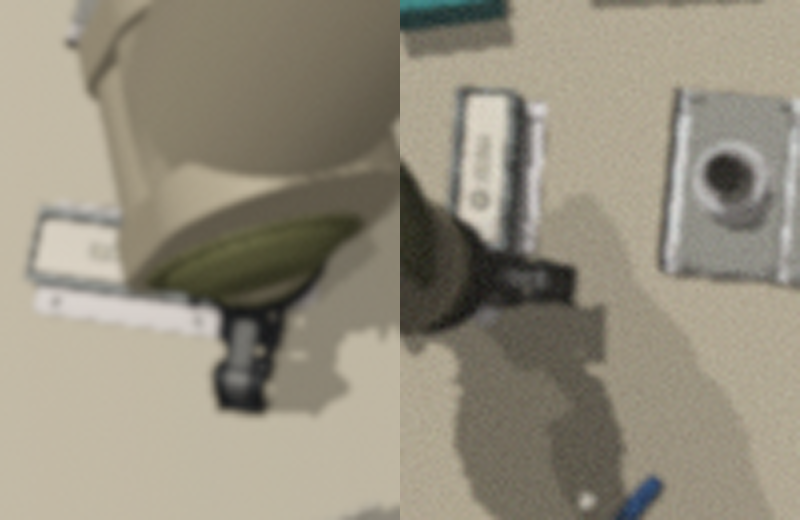

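The gripper is at the cartridge with the pads in front of the box, clear of the flange. The black cap sits inside the bottle socket, and the grip width of 0.312 fits 28 mm. I'll draw 8 mm, regrip, then draw fully.

Run:
```python
from h import *
a=np.radians(-2.63)
M=lambda x:[.5716+x*np.cos(a),.2463+x*np.sin(a)]
z=.0223
env.movel([*M(-.060),z],velocity=.03); st()
eoat.ungrasp(); env.movel([*M(-.052),z],velocity=.05); st()
eoat.clamp(grip_force=40); st()
env.movel([*M(-.132),z],velocity=.05); st("drawn")
env.movel([*M(-.132),.16],velocity=.15); st()
c,s=np.cos(np.radians(-4.3)),np.sin(np.radians(-4.3))
N=lambda x,y=0:[.5788+c*x-s*(.076+y),-.0726+s*x+c*(.076+y)]
env.movel([*N(-.09),.17],velocity=.2,attitude=[180,0,-4.3]); env.hold(.2); st()
snap("ch",(175,150,100,130),(115,110,100,130))
im=[cv2.imread(f"pics/ch_{k}.png") for k in("side","top")]
r=lambda i,x,y,w,h:cv2.resize(i[y:y+h,x:x+w],None,fx=3,fy=3,interpolation=cv2.INTER_CUBIC)
cv2.imwrite("pics/ch3.png",np.hstack([r(im[0],170,140,130,195),r(im[1],115,110,130,195)]))
```

```text
t27.8 p [0.5115 0.2492 0.0225] w0.315 g39.7 F [-0.2  0.5  5.7]
 t28.7 p [0.5202 0.2486 0.0223] w1.001 g0.0 F [-0.4  0.5  0.1]
 t29.3 p [0.5196 0.2488 0.0225] w0.318 g39.7 F [-0.8 -1.5  4. ]
drawn t31.1 p [0.4396 0.2522 0.0222] w0.313 g39.3 F [-1.3  0.4  0.5]
 t32.1 p [0.4394 0.2522 0.1594] w0.316 g39.3 F [-0.4 -0.3  0.2]
 t33.7 p [0.4946 0.0108 0.1699] w0.315 g39.3 F [ 0.2 -0.8 -0.4]
```

View pics/ch3.png

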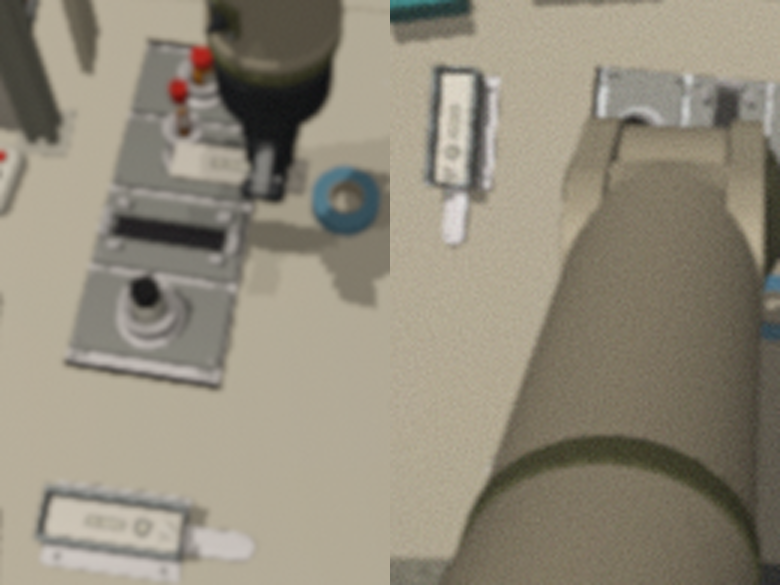

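The drawn cartridge is held level. The apron is empty, with the stack still in the magazine. Tube, vial and bottle all stand in their sockets, with caps at side (230,170), (237,159) and (218,237). I'll check the cartridge's place in the grip from its far edge.

Run:
```python
from geo import *
a=np.radians(-4.3);c,s=np.cos(a),np.sin(a)
p=np.array([.4946,.0108])
for dx in (.070,.075,.080):
    for dy in (-.014,.014):
        print(dx,dy,proj("s",[p[0]+c*dx-s*dy,p[1]+s*dx+c*dy,.162]))
print("obs",(170+(172.5)/3-.5,140+142.5/3-.5),(170+168.5/3-.5,140+178.5/3-.5))
# nest stops check: pad corners in side view (z .022), half 52x16
for x,y in ((.052,-.01),(-.052,-.01),(-.052,.01),(.052,.01)):
    P=[.5788+c*x-s*(.076+y),-.0726+s*x+c*(.076+y),.022]
    u=proj("s",P);v=proj("t",P); print((u-[175,140])*6+2.5,(v-[120,120])*6+2.5)
```

```text
0.07 -0.014 [230.87127234 186.77433146]
0.07 0.014 [228.38268152 197.72587369]
0.075 -0.014 [228.67494181 186.4735867 ]
0.075 0.014 [226.15156215 197.41475024]
0.08 -0.014 [226.48075921 186.17313606]
0.08 0.014 [223.92266049 197.10393605]
obs (227.0, 187.0) (225.66666666666666, 199.0)
[195.96947775 427.85982802] [667.55718214 120.99192017]
[434.24018806 461.94582629] [647.17688234 346.48920616]
[425.96377054 504.50927268] [603.46333076 342.57464457]
[185.36370052 469.70056802] [624.04149025 116.99426646]
```

Run:
```python
from h import *
c,s=np.cos(np.radians(-4.3)),np.sin(np.radians(-4.3))
N=lambda x,y=0:[.5788+c*x-s*(.076+y),-.0726+s*x+c*(.076+y)]
g=N(-.0262,-.0007)
env.movel([*g,.12],velocity=.15); env.hold(.2); st()
r=env.movel([*g,.0395],velocity=.05,f_stop=8); st(r)
if r: raise SystemExit
r=env.movel([*g,.0387],velocity=.03,f_stop=8); st(r)
eoat.ungrasp(); st("released")
env.movel([*g,.2],velocity=.12); st()
env.goto([.45,-.25,.25],[180,0,0]); st()
snap("fin",(180,140,100,150),(170,100,100,150))
```

```text
t34.7 p [0.5579 0.0045 0.1207] w0.315 g39.3 F [-0.2  0.5 -0.7]
False t36.5 p [0.5584 0.0045 0.0398] w0.313 g39.3 F [ 0.1  0.1 -0.7]
False t36.7 p [0.5583 0.0045 0.0388] w0.312 g39.3 F [ 0.2  0.4 -1.1]
released t37.3 p [0.5583 0.0045 0.0387] w1.003 g0.0 F [-0.7  0.6 -0.2]
 t38.8 p [0.558  0.0045 0.1994] w0.998 g0.0 F [-0.3 -0.8 -0.3]
 t39.9 p [ 0.4508 -0.2489  0.2497] w0.999 g0.0 F [0.2 1.  0.6]
```

View pics/fin.png

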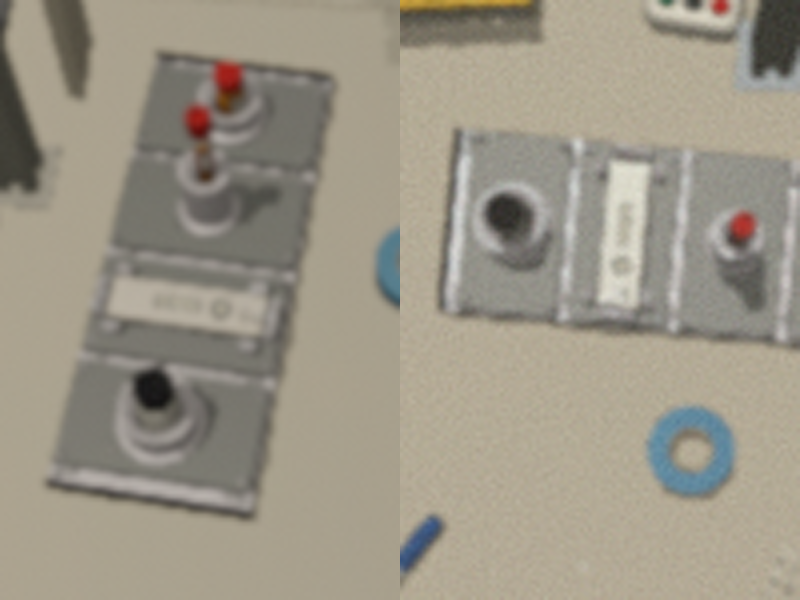

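All four items look seated, and the cartridge lies between its end stops and corner guides. I'll check the heights by triangulation, including the top of the magazine.

Run:
```python
from geo import *
CR.update(sf=(180,140,4),tf=(170,100,4))
np.set_printoptions(precision=4,suppress=True)
P=dict(tube=[("sf",198,117),("tf",344,123)] and [("sf",198,117),("tf",344-400+400,123)])
P=dict(tube_135=[("sf",198,116),("tf",343,223)],bottle_084=[("sf",154,386),("tf",507-400+0,213)],cart_030=[("sf",190,305),("tf",623-400,233)])
P["tube_135"][1]=("tf",743-400,223)
for k,v in P.items(): print(k,*tri(v))
q={}
for n,y,z in (("tube",0,.135),("vial",-.076,.068),("bottle",.152,.084),("cart",.076,.030)):
    a=np.radians(-4.3);w=[.5788-np.sin(a)*y,-.0726+np.cos(a)*y]
    print(n,"expected side crop px",[np.round((proj("s",[*w,zz])-[180,140])*4+1.5,1) for zz in (z,z+.006)])
import cv2
im=np.hstack([cv2.resize(cv2.imread("pics/fin_side.png")[280:345,170:270],None,fx=4,fy=4,interpolation=cv2.INTER_CUBIC),cv2.resize(cv2.imread("pics/fin_top.png")[128:193,115:215],None,fx=4,fy=4,interpolation=cv2.INTER_CUBIC)])
cv2.imwrite("pics/magf.png",im)
```

```text
tube_135 [ 0.5783 -0.0738  0.1331] 0.2499421997980278
bottle_084 [0.5899 0.0772 0.0758] 0.24189211745971306
cart_030 [0.5827 0.0032 0.0307] 0.5447419877993696
tube expected side crop px [array([195.7, 115.8]), array([194.9, 110.3])]
vial expected side crop px [array([226.7,  74.1]), array([226.2,  69. ])]
bottle expected side crop px [array([150.6, 383.4]), array([149.5, 379.4])]
cart expected side crop px [array([185.3, 305.1]), array([184.5, 301. ])]
```

View pics/magf.png

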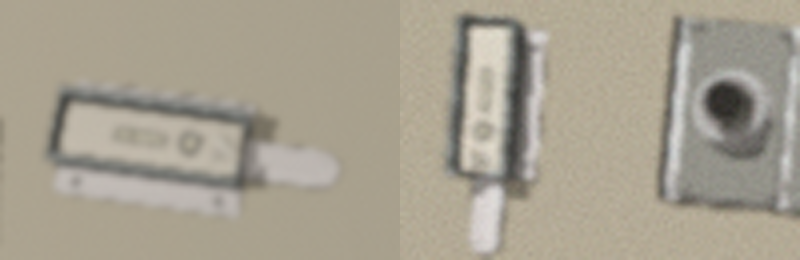

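The stack lies level in the magazine at side (207,314), and the heights match fully seated parts: tube top 0.133, cartridge top 0.031, bottle no higher than expected. I'm handing the job in.

```bash
python3 -c "
from bench import *
print(sign_off(),current_t())"
```

```text
the job is handed in; nothing more can be done
the job is handed in; nothing more can be done
```

The tube, vial, bottle and fresh cartridge are each in their own module and released, the other cartridges are still in the magazine, and the job was handed in at about 40 s; the final pictures looked right, but sign-off returned no verdict.

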